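# Clamp the brake adjuster in its assembly fixture

## Robot

A 6-joint arm with a two-finger parallel gripper is mounted at the origin on the work surface. World frame = base frame: x ahead of the robot, y to its left, z up, the work surface at z = 0. Lengths are in mm, angles in rad, forces in N, time in s.
With the tool pointing down it reaches from about 275 to 750 mm from the base axis. Payload 10.2 kg.
Tool frame: the origin (TCP) lies at the very end of the fingers, on their centre line; the grasp point (between the pads) lies 19 mm behind it; z points along the fingers, y is the line along which they close (so a half turn about z gives the same grasp; the last joint's range is limited). The gripper opens to 85 mm and grips with 20 to 120 N. Pads are 22 mm wide; open, the fingers measure 114 mm over their backs; the gripper's body (76 mm by 85 mm) begins 54 mm behind the grasp point. The pads swing forward as they close: fully open they stand 13 mm farther back than shut.
Start: joints at [-1.415, 0.313, 1.498, -0, 1.331, -0.223], TCP at [194.136, -487.793, 231.294] pointing down, gripper open.
Joint ranges: [-2.94, 2.94], [-0.97, 2.17], [0.19, 2.56], [-1.23, 4.37], [0.02, 3.11], [-2.88, 2.88]. Speed limits (rad/s): [2.39, 2.39, 3.01, 3.14, 3.14, 3.14].

## Interface

Orientations are given as a unit quaternion [w, x, y, z].
In Python, from rig import ctrl gives the robot as it stands.
- The arm moves only by the shell command python3 -m pendant 'ROWS' [FORCE]. ROWS is JSON, a list that holds one entry, the list of rows, each a list of 5 numbers: the shift along the tool's x, y, z normalised to -1 to 1, where 1 is 200 mm, then the turn about the tool's z normalised to -1 to 1, where 1 is pi rad, then the opening, from 0 (shut) to 1 (fully open). In form: [[[dx, dy, dz, spin, hand], ...]]. A call has 1 to 12 rows; each row is the pose to reach, as a shift and turn from the pose commanded when the call began, along the tool's axes at that moment, turning the shorter way round; what a row does not reach only later rows make up. A row lasts 1/10 s, in which the tool goes at most 50 mm and 8.59 degrees, less where a joint would pass 70% of its speed; a pose out of reach is approached as far as the arm can. A call with a number of a shift or a turn outside -1 to 1 is refused whole. A call with a gripper value outside its range is refused whole. The fingers move at their own pace and stop on an object; FORCE is the grip in N (left out, the last holds). Time passes only in rows, so rows that repeat a pose let the fingers close. It gives the time, the measured TCP pose, the force, the opening and the grip force at its end, in the units of the state.
- ctrl.sense(): the state, without advancing time (a new reading comes with each control period).
- ctrl.capture(name): name is "scene" or "top" or "wrist"; returns (picture, depth): 384x512x3 uint8, blue, green, red; 384x512 float32, mm along the optical axis (not along the pixel's ray), 0 where there is no reading.
- ctrl.get_calibration(name): a dict with "K" (3x3 intrinsics, pixels), "origin" and "rotation" of the camera in the world. Camera axes: x right, y down, z forward; pixel columns grow to the right and rows downward; lengths in mm; the calibration is good to about 2 mm. A picture is of the moment at which its call begins: read the wrist's pose just before it. get_calibration takes no time and is no camera call; for the wrist camera it gives the pose at the moment of the call.
- ctrl.finish_job(): hands the job in; it is judged then, once.
The state is a dict: "time_s": time; "joints": joint angles; "dq": joint speeds; "tau": joint torques, N m; "eef_pos": TCP position; "ee_rot": TCP orientation; "force": force on the tool from outside, world axes, zero at the start; "wrist_torque": the same for the moment, N m; "grip_width": opening from 0.0 (shut) to 1.0 (fully open); "grip_force": force on a finger pad.
Only numpy, scipy, OpenCV 4.12 (cv2) and the standard library are available. Lean on these libraries where they do the work, as an engineer would, in place of code of your own. Each camera call takes 0.05 s, during which the arm holds its last target. There are 200 camera calls.

## Task

Clamp the blue brake adjuster that sits in the fixture: with a finger, push the yellow clamp strap round over it, all the way to its stop under the cam, and only then push the red cam lever fully down, so that the pad is pressed on the adjuster. Pick nothing up: the adjuster stays seated in its nest and the other things on the bench stay where they are; finish clear of everything.

Things in the scene. Friction and masses are not known exactly. Their poses are not given: they have to be found in the camera images.
- fixture: dark steel clamping fixture fixed to the bench: base plate 180 (x) by 280 (y) by 16 mm. Origin on the bench; x points roughly away from the robot, y roughly to its left, z up. Along its y axis, at x = 0, stand in line: the strap's pivot post (y = +100 mm), the nest with the adjuster (y = +25 mm) and the cam tower (y = -55 mm, highest point 128 mm above the bench, a column on the -x side of the line, so open to +x)
- strap_pivot (a point): point on the vertical pivot axis of the yellow strap, half-way up the strap's thickness (88 mm above the bench while the lever is up). A steel nut over it reaches 105 mm above the bench
- strap (a joint): swing of the yellow strap about its upright pivot, rad: 0 = swung fully out (pointing roughly along the fixture's +x), 1.5 = home against its stop, pointing from the pivot straight at the cam axis (fixture's -y), over the adjuster. It turns clockwise seen from above as the value grows; stiff (1 to 2 N at the push point) and stays where it is left; starts between 0 and 0.45
- strap_push (a point): a good place to push: on the strap's centre line, 105 mm from the pivot, half-way up its thickness. The strap is a straight flat bar 24 mm wide, 16 mm thick (underside 80 mm, top 96 mm above the bench), reaching 165 mm from the pivot; a steel nut (18 mm across, up to 106 mm above the bench) stands on it 75 mm from the pivot. Push on its side that faces away from the cam tower
- clamp_pad: black round pressure pad, 40 mm across, 5 mm thick, hanging under the strap 75 mm from the pivot; its underside is 70 mm above the bench (3 mm over the adjuster) while the lever is up; the cam draws strap and pad together about 4 mm down as the cam lever goes down, pressing the pad on the adjuster's top when the strap is home. Origin on the pad's axis, half-way up the strap's thickness
- cam_axis (a point): centre of the cam lever's level axle (along the fixture's x), 110 mm above the bench; the steel cam round it is 24 mm across and the strap's end comes to rest beneath it
- cam_lever (a joint): cam lever angle, rad: 0 = up, rising at 60 degrees above level and pointing away from the strap's pivot (towards the fixture's -y); 1.047 = fully down at its stop, level. Stays where it is left; takes about 3 to 5 N at the grip; starts between 0 and 0.3
- lever_grip (a point): middle of the lever's red grip, 85 mm from the cam axis; the grip is a flat red paddle 26 mm wide (along the axle), 12 mm thick, from 56 to 108 mm from the axis. Push it on its upper face
- adjuster: blue brake adjuster in the nest, loose (not fastened): round head 64 mm across and 45 mm high, with an arm towards the fixture's -x ending 118 mm from the head's centre. Origin under the centre of the head, 22 mm above the bench; its top is 67 mm above the bench
- spare_adjuster: a second blue brake adjuster of the same shape lying on the bench beside the fixture, 45 mm high; origin under the centre of its head. Leave alone
- nut_tray: open blue tray with nuts, 110 by 150 by 50 mm, origin under its centre. Leave alone
- grease_jar: round jar with black lid, 56 mm across, 70 mm high, origin under its centre. Leave alone
- screwdriver: screwdriver lying on the bench beyond the fixture, 200 mm long, 26 mm high, origin under its middle. Leave alone
Things that resemble listed ones, but are neither listed nor needed, are in the scene too. What is shaped like the adjuster but turquoise is not meant.

How it is judged (in metres and radians):
On the way, in this order (a step that is already met when the one before it is completed fails the run):
1. the strap is swung home over the adjuster while the cam lever is still up (value of joint strap above 1.43 rad and value of joint cam_lever below 0.55 rad), for 0.2 s.
2. the cam lever is pushed fully down with the strap home (value of joint strap above 1.43 rad and value of joint cam_lever above 0.96 rad), for 0.2 s.
At the end, for the whole second after the job is handed in: The strap is within 0.07 rad of its home stop, the cam lever within 0.087 rad of fully down, the pad presses on the adjuster with more than 2 N, the adjuster is at rest within 8 mm of where it sat, and the other four things are within 15 mm of where they were (all of step 2 and contact force between clamp_pad and adjuster above 2 N and distance of adjuster from where it was at the start of the episode below 0.008 m and linear speed of adjuster below 0.02 m/s and distance of each of spare_adjuster, nut_tray, grease_jar, screwdriver from where it was at the start of the episode below 0.015 m); the robot touches nothing.
It fails at once if the cam lever is pushed down before the strap is home (value of joint cam_lever above 0.6 rad and value of joint strap below 1.4 rad).
It fails at once if the adjuster is lifted or shoved out of its nest (distance of adjuster from where it was at the start of the episode above 0.012 m).
It fails at once if a bystander is lifted, carried or knocked away (distance of any of spare_adjuster, nut_tray, grease_jar, screwdriver from where it was at the start of the episode above 0.02 m).
It also fails if it takes over 51 s, if anything falls off the work surface, if the arm or the gripper's body presses on something with over 40 N, if the wrist force passes 120 N, or if a joint passes its speed limit or range.

## Working session

There is one attempt and no reset: what is moved stays moved. The work goes in short steps, Python scripts to look and compute and a shell command to move; the robot and the scene stay as the last step left them, time stands still between calls to the robot, and variables do not carry over. Pictures are saved under pics/ and viewed, at most 10 in all, crops included, and the job is handed in when it is done.

```bash
mkdir -p pics; ls; python3 - <<'E'
from rig import ctrl
import cv2,numpy as np
for n in ("scene","top"):
    p,d=ctrl.capture(n); c=ctrl.get_calibration(n)
    cv2.imwrite(f"pics/{n}0.png",p); np.savez(f"pics/{n}0.npz",p=p,d=d,**c)
    print(n,c["origin"],np.round(c["rotation"],3).tolist(),c["K"][0])
s=ctrl.sense();print(s)
E
```

```text
pics
scene [1243.90250394 -762.22527748  841.18609983] [-0.443, 0.821, 0.322, -0.162] [498.84062742   0.         256.94565815]
top [ 469.11474034   19.34137255 1061.91516564] [-0.041, 0.709, -0.703, 0.024] [437.30692015   0.         261.63188836]
{'time_s': 0.1, 'joints': array([-1.41535650e+00,  3.13350946e-01,  1.49835939e+00, -3.21301250e-05,
        1.33100708e+00, -2.23378318e-01]), 'dq': array([-0.0001855 , -0.00117548, -0.00102624, -0.00094136, -0.0006981 ,
        0.00097678]), 'tau': array([ 1.65951948e-03, -4.12895715e+01, -2.60143715e+01, -1.41266501e-04,
        3.02712673e-03,  4.81379288e-06]), 'eef_pos': array([ 194.11143583, -487.54503357,  230.81500999]), 'ee_rot': array([-5.62584661e-04,  9.82114790e-01,  1.88282293e-01,  3.50566345e-06]), 'force': array([ 1.01917792,  0.52147287, -0.27933413]), 'wrist_torque': array([-0.06967027,  0.04474589, -0.00022355]), 'grip_force': 0.0, 'grip_width': 0.9995800740363242}
```

View pics/scene0.png

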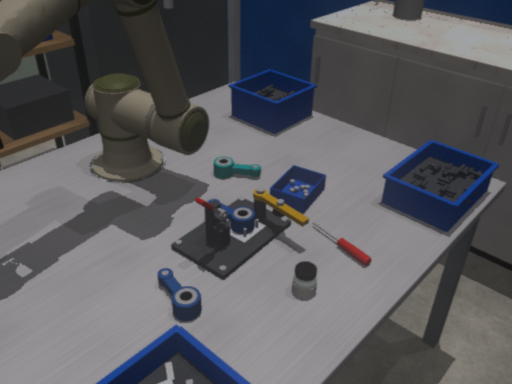

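View pics/top0.png

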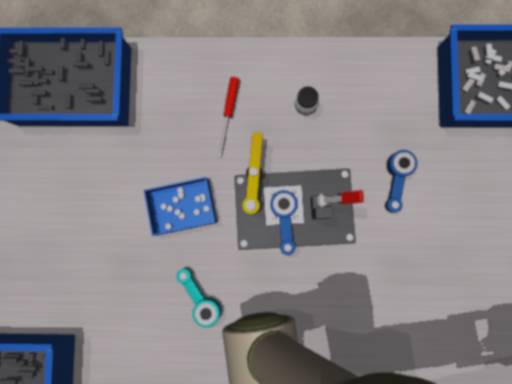

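The top view shows the yellow strap with its pivot at (251,206) and tip at (257,134), and the red lever at (352,197). Blue, adjuster-shaped things are the one in the nest at (285,204), which is the target, and the spare at (403,163). The turquoise one at (206,313) is a decoy. The red screwdriver handle at (232,97) could be mistaken for the lever. I'll measure next and make one close crop.

```bash
cat > h.py <<'E'
import numpy as np,cv2
from scipy.spatial.transform import Rotation as R
def cloud(p,d,c):
    q=np.asarray(c["rotation"]); K=c["K"]
    M=R.from_quat(q[[1,2,3,0]]).as_matrix() if q.size==4 else q
    v,u=np.mgrid[:d.shape[0],:d.shape[1]]
    X=np.stack([(u-K[0,2])/K[0,0]*d,(v-K[1,2])/K[1,1]*d,d],-1)
    return X@M.T+np.asarray(c["origin"])
def mask(p,lo,hi): 
    return cv2.inRange(cv2.cvtColor(p,cv2.COLOR_BGR2HSV),lo,hi)>0
E
python3 - <<'E'
from h import *
for n in ("top","scene"):
    f=np.load(f"pics/{n}0.npz"); p,d=f["p"],f["d"]; W=cloud(p,d,f); np.set_printoptions(precision=1,suppress=True)
    print(n)
    ok=(d>0)&(W[...,0]>250)&(W[...,0]<700)
    y=mask(p,(18,120,80),(35,255,255))&ok&(W[...,2]>80)&(W[...,2]<105); P=W[y]
    c,e,_=cv2.fitLine(P[:,:2].astype(np.float32),cv2.DIST_HUBER,0,.01,.01).reshape(2,2).tolist()+[0]
    t=(P[:,:2]-c)@e; print("strap",y.sum(),c,np.array(e),np.degrees(np.arctan2(e[1],e[0])),"ends",c+np.array(e)*t.min(),c+np.array(e)*t.max(),np.median(P[:,2]))
    r=(mask(p,(0,150,60),(8,255,255))|mask(p,(172,150,60),(180,255,255)))&ok&(W[...,2]>60); P=W[r]
    print("red",r.sum(),P.min(0),P.max(0),P.mean(0)); 
    o=np.argsort(P[:,1]); print(P[o[::max(1,len(o)//12)]])
    b=mask(p,(100,120,50),(125,255,255))&ok&(W[...,2]>55)&(W[...,2]<75); P=W[b]; print("blue",b.sum(),P.min(0),P.max(0))
    # base plate
    g=ok&(W[...,2]>11)&(W[...,2]<21)&(p.max(-1)<100); g=g.astype(np.uint8)
    g=cv2.morphologyEx(g,cv2.MORPH_OPEN,np.ones((3,3)))
    k,l,st,_=cv2.connectedComponentsWithStats(g); i=1+st[1:,4].argmax(); P=W[l==i][:,:2].astype(np.float32)
    print("plate",st[i],cv2.minAreaRect(P))
    h=ok&(W[...,2]>97)&(W[...,2]<140)&(W[...,1]>-200)&(W[...,1]<200)&(W[...,0]>350); print("high",[W[h&(abs(W[...,1]-a)<20)].mean(0) for a in (40,)] ,h.sum())
f=np.load("pics/top0.npz")
W=cloud(f["p"],f["d"],f)
for u,v in [(251,206),(285,204),(322,201),(240,181),(345,174),(350,238),(243,243),(403,163),(307,100),(180,206),(352,197),(232,97)]: print(u,v,W[v,u])
cv2.imwrite("pics/crop.png",cv2.resize(f["p"][110:260,220:380],None,fx=4,fy=4,interpolation=cv2.INTER_CUBIC))
E
```

```text
top
strap 740 [0.9966638088226318, -0.08161637932062149] [599.3  60.4] 5.756894983465231 ends [1.8e+08 1.8e+07] [2.5e+08 2.5e+07] 94.70468062447577
red 235 [ 520.8 -160.1  155.8] [ 544.  -122.4  193.8] [ 532.7 -140.9  176.7]
[[ 528.2 -160.1  185.6]
 [ 541.7 -155.3  190.6]
 [ 535.6 -152.9  192.2]
 [ 524.  -150.   186.5]
 [ 530.3 -146.9  182.3]
 [ 540.6 -143.6  178.7]
 [ 534.4 -141.3  180.1]
 [ 528.7 -138.3  174.1]
 [ 543.3 -135.2  169.3]
 [ 539.1 -132.9  170.7]
 [ 527.2 -129.8  164.8]
 [ 539.5 -127.7  165.4]
 [ 541.8 -124.2  161.7]]
blue 375 [410.3 -35.1  55. ] [553.3  21.8  71.1]
plate [ 258  170   96   76 3463] ((517.8804321289062, -59.67705535888672), (176.50326538085938, 223.23501586914062), 3.057957649230957)
high [array([585.1,  56. , 101.4])] 555
scene
strap 372 [0.9987435340881348, -0.05011351779103279] [605.9  55.9] 5.267782128204201 ends [1.9e+08 1.7e+07] [2.5e+08 2.3e+07] 95.94755069943943
red 31 [ 523.7 -163.2  185.2] [ 548.2 -153.6  194.1] [ 537.2 -158.8  190.3]
[[ 543.3 -163.2  191.6]
 [ 538.1 -161.6  190.9]
 [ 531.  -161.4  187.4]
 [ 544.2 -161.2  188.2]
 [ 534.2 -160.8  194.1]
 [ 543.5 -160.3  192.9]
 [ 529.7 -160.1  188.8]
 [ 542.5 -159.6  189.3]
 [ 548.2 -158.6  191.6]
 [ 537.9 -158.2  191.9]
 [ 540.7 -157.7  193. ]
 [ 533.8 -157.5  192.3]
 [ 529.8 -156.9  192.8]
 [ 541.2 -155.2  191.9]
 [ 540.5 -154.8  188.7]
 [ 545.9 -153.6  187.9]]
blue 148 [414.9 -38.4  55.1] [559.5  23.5  71.4]
plate [ 172  210  118   67 2579] ((517.6732177734375, -36.316253662109375), (180.27943420410156, 279.05926513671875), 3.6072418689727783)
high [array([590.5,  53.9, 100.5])] 458
251 206 [516.4  65.6 103.3]
285 204 [523.3 -10.   68.7]
322 201 [527.7 -88.1 118.7]
240 181 [579.7  96.3  25.5]
345 174 [ 598.6 -154.    21.7]
350 238 [ 447.  -164.4   22.7]
243 243 [432.9  87.2  24.6]
403 163 [ 622.7 -285.6   42.9]
307 100 [765.3 -59.9  67.7]
180 206 [520.1 244.1  -0.9]
352 197 [ 532.6 -141.7  177.8]
232 97 [785.1 118.7  24.8]
```

View pics/crop.png

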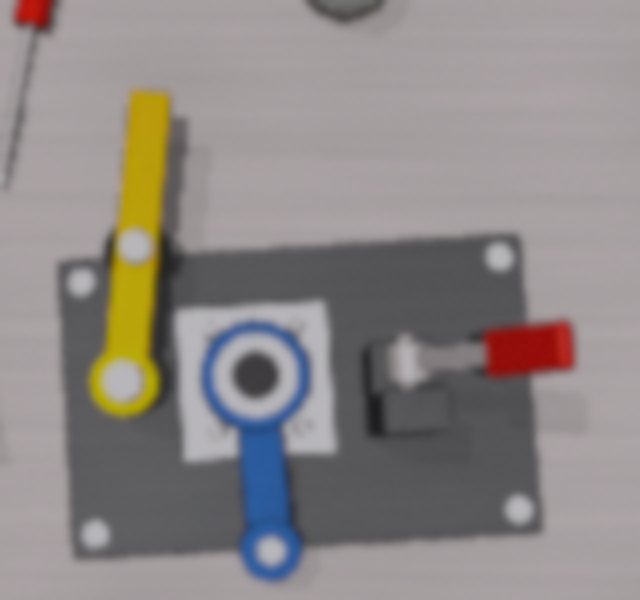

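The crop confirms the choice: the blue adjuster sits in the white nest at crop (255,375), the strap pivot is at (124,381) and the tower is at (405,360). The fixture yaw is about 4°, the pivot about (515,65), the cam axis about (526,-90), the strap about 0.14 rad and the lever about 0.14 rad. I'll shut the fingers and align the tool with the fixture (x = fixture x, y = fixture -y).

```bash
python3 -m pendant '[[[0,0,-0.1,0.098,0],[0,0,-0.1,0.098,0],[0,0,-0.1,0.098,0],[0,0,-0.1,0.098,0],[0,0,-0.1,0.098,0]]]' 30 && python3 -m pendant '[[[0.4,-0.4,0,0,0],[0.8,-0.8,0,0,0],[0.8,-1,0,0,0],[0.8,-1,0,0,0],[0.8,-1,0,0,0],[0.8,-1,0,0,0],[0.8,-1,0,0,0],[0.8,-1,0,0,0]]]' && python3 -m pendant '[[[0.8,-1,0,0,0],[0.8,-1,0,0,0],[0.8,-1,0,0,0],[0.8,-1,0,0,0],[0.8,-1,0,0,0],[0.8,-1,0,0,0],[0.8,-1,0,0,0]]]'
```

```text
time_s: 0.6
eef_pos: [194.1, -487.6, 250.8]
ee_rot: [-0.0, 0.999, 0.037, -0.0]
force: [0.5, 0.5, -0.4]
grip_width: 0.144
grip_force: 0.0
time_s: 1.4
eef_pos: [339.3, -277.7, 251.2]
ee_rot: [0.0, 0.999, 0.036, -0.0]
force: [0.7, -0.3, -0.1]
grip_width: -0.001
grip_force: 0.0
time_s: 2.1
eef_pos: [485.3, -66.6, 250.8]
ee_rot: [-0.0, 0.999, 0.036, -0.0]
force: [0.3, 0.0, 0.2]
grip_width: 0.005
grip_force: 0.0
```

```bash
python3 -m pendant '[[[0.72,-0.85,0,0,0],[0.72,-0.85,0,0,0],[0.72,-0.85,0,0,0],[0.72,-0.85,0,0,0],[0.72,-0.85,0,0,0],[0.72,-0.85,0,0,0],[0.72,-0.85,0.4,0,0],[0.72,-0.85,0.4,0,0],[0.72,-0.85,0.4,0,0]]]'; python3 - <<'E'
from rig import ctrl
from h import *
np.set_printoptions(precision=1,suppress=True)
q=ctrl.sense()["eef_pos"];n="wrist";c=ctrl.get_calibration(n);p,d=ctrl.capture(n);W=cloud(p,d,c)
cv2.imwrite("pics/w1.png",p);print(q,c["origin"])
y=mask(p,(18,120,80),(35,255,255))&(d>0)&(W[...,2]>85)&(W[...,2]<105);P=W[y];print(y.sum(),P.min(0),P.max(0))
print(cv2.fitLine(P[:,:2].astype(np.float32),cv2.DIST_HUBER,0,.01,.01).ravel())
E
```

```text
time_s: 3.0
eef_pos: [614.6, 110.7, 167.2]
ee_rot: [0.0, 0.999, 0.034, -0.004]
force: [-0.1, 1.0, 0.3]
grip_width: 0.006
grip_force: 0.0
[614.6 110.7 167.2] [697.2 115.6 308.5]
3963 [535.8  41.9  85.1] [682.6  75.4 104.5]
[  1.   -0.1 621.1  59.1]
```

View pics/w1.png

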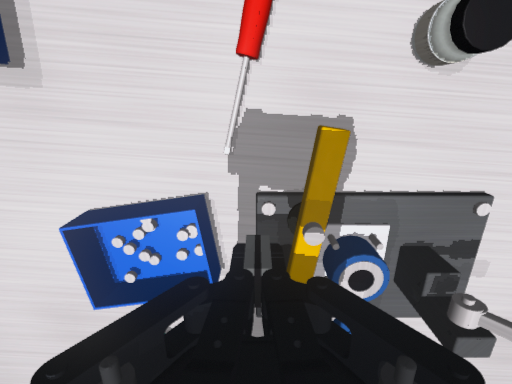

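The wrist view shows the shut fingers at (258,240) on the strap's left side. The strap runs from (300,275) to (335,130), with its nut at (313,235), and the way down is clear. I'll descend and work out the arc.

```bash
python3 -m pendant '[[[0,0,0.2,0,0],[0,0,0.415,0,0],[0,0,0.415,0,0],[0,0,0.415,0,0],[0,0,0.415,0,0]]]'; cat > arc.py <<'E'
from rig import ctrl
from h import *
s=ctrl.sense();q=s["ee_rot"];M=R.from_quat(q[[1,2,3,0]]).as_matrix();p=s["eef_pos"]
print(p,np.degrees(np.arctan2(M[1,0],M[0,0])))
a=np.radians(4);U=np.array([np.cos(a),np.sin(a),0]);Wd=np.array([np.sin(a),-np.cos(a),0])
for f in range(0,96,6):
    t=np.radians(f);c,s_=np.cos(t),np.sin(t);o=12+11*abs(s_)+14.5*abs(c)
    T=np.array([515,65,84])+(110*c+o*s_)*U+(110*s_-o*c)*Wd
    print(f,np.round(T[:2]),np.round(M.T@(T-p)/200,3))
E
python3 arc.py
```

```text
time_s: 3.55
eef_pos: [618.3, 113.2, 92.0]
ee_rot: [0.0, 0.999, 0.035, 0.003]
force: [0.0, 0.9, 1.0]
grip_width: 0.001
grip_force: 0.0
[618.32905907 113.15334196  91.95911623] 4.036702869690578
0 [623.  99.] [0.018 0.072 0.04 ]
6 [626.  89.] [0.029 0.125 0.04 ]
12 [628.  78.] [0.035 0.179 0.04 ]
18 [629.  67.] [0.036 0.235 0.04 ]
24 [629.  55.] [0.03  0.292 0.04 ]
30 [627.  44.] [0.019 0.349 0.04 ]
36 [624.  32.] [0.001 0.405 0.04 ]
42 [620.  21.] [-0.023  0.46   0.04 ]
48 [615.  10.] [-0.054  0.513  0.04 ]
54 [608.  -0.] [-0.09   0.563  0.04 ]
60 [600. -10.] [-0.133  0.608  0.039]
66 [591. -19.] [-0.181  0.65   0.039]
72 [581. -27.] [-0.235  0.685  0.039]
78 [570. -34.] [-0.292  0.715  0.039]
84 [558. -39.] [-0.354  0.738  0.038]
90 [546. -43.] [-0.418  0.754  0.038]
```

```bash
python3 -m pendant '[[[0,0,0.02,0,0],[0,0,0.02,0,0],[0,0,0.02,0,0],[0,0,0.02,0,0],[0,0,0.02,0,0]]]';python3 arc.py
```

```text
time_s: 4.05
eef_pos: [616.6, 113.7, 84.5]
ee_rot: [-0.0, 0.999, 0.035, 0.0]
force: [-1.1, 0.8, -0.1]
grip_width: 0.001
grip_force: 0.0
[616.64486077 113.70089145  84.47743207] 4.0676650577720865
0 [623.  99.] [0.026 0.075 0.002]
6 [626.  89.] [0.037 0.128 0.002]
12 [628.  78.] [0.043 0.183 0.002]
18 [629.  67.] [0.044 0.239 0.002]
24 [629.  55.] [0.039 0.295 0.002]
30 [627.  44.] [0.027 0.352 0.002]
36 [624.  32.] [0.009 0.409 0.002]
42 [620.  21.] [-0.015  0.463  0.002]
48 [615.  10.] [-0.046  0.516  0.002]
54 [608.  -0.] [-0.082  0.566  0.002]
60 [600. -10.] [-0.125  0.612  0.002]
66 [591. -19.] [-0.173  0.653  0.002]
72 [581. -27.] [-0.227  0.689  0.002]
78 [570. -34.] [-0.284  0.718  0.002]
84 [558. -39.] [-0.346  0.741  0.002]
90 [546. -43.] [-0.41   0.757  0.002]
```

```bash
python3 -m pendant '[[[0.03,0.08,0,0,0],[0.04,0.13,0,0,0],[0.043,0.18,0,0,0],[0.044,0.24,0,0,0],[0.04,0.295,0,0,0],[0.027,0.352,0,0,0],[0.01,0.41,0,0,0],[-0.015,0.463,0,0,0],[-0.046,0.516,0,0,0],[-0.046,0.516,0,0,0]]]';python3 arc.py | sed -n '1p;10,17p'
```

```text
time_s: 5.05
eef_pos: [614.2, 8.4, 84.4]
ee_rot: [0.0, 0.999, 0.035, -0.0]
force: [0.6, 0.8, -0.7]
grip_width: 0.005
grip_force: 0.0
[614.15528186   8.41770279  84.40381887] 3.981477641438665
48 [615.  10.] [ 0.004 -0.008  0.002]
54 [608.  -0.] [-0.033  0.042  0.002]
60 [600. -10.] [-0.075  0.088  0.002]
66 [591. -19.] [-0.123  0.129  0.002]
72 [581. -27.] [-0.177  0.165  0.002]
78 [570. -34.] [-0.234  0.194  0.002]
84 [558. -39.] [-0.296  0.217  0.002]
90 [546. -43.] [-0.36   0.233  0.002]
```

```bash
python3 -m pendant '[[[-0.03,0.04,0,0,0],[-0.075,0.088,0,0,0],[-0.123,0.129,0,0,0],[-0.177,0.165,0,0,0],[-0.234,0.194,0,0,0],[-0.265,0.206,0,0,0],[-0.296,0.217,0,0,0],[-0.296,0.217,0,0,0],[-0.296,0.217,0,0,0]]]';python3 arc.py | sed -n '1p;15,17p'; python3 - <<'E'
from rig import ctrl
from h import *
p,d=ctrl.capture("wrist");cv2.imwrite("pics/w2.png",p)
p,d=ctrl.capture("scene");cv2.imwrite("pics/s2.png",cv2.resize(p[160:280,150:330],None,fx=4,fy=4))
E
```

```text
time_s: 5.95
eef_pos: [558.8, -37.5, 84.4]
ee_rot: [0.0, 0.999, 0.035, -0.0]
force: [-0.7, 0.6, 0.5]
grip_width: -0.001
grip_force: 0.0
[558.75915759 -37.50252388  84.35410014] 4.067359834896892
78 [570. -34.] [ 0.058 -0.015  0.002]
84 [558. -39.] [-0.003  0.008  0.002]
90 [546. -43.] [-0.068  0.023  0.002]
```

View pics/s2.png

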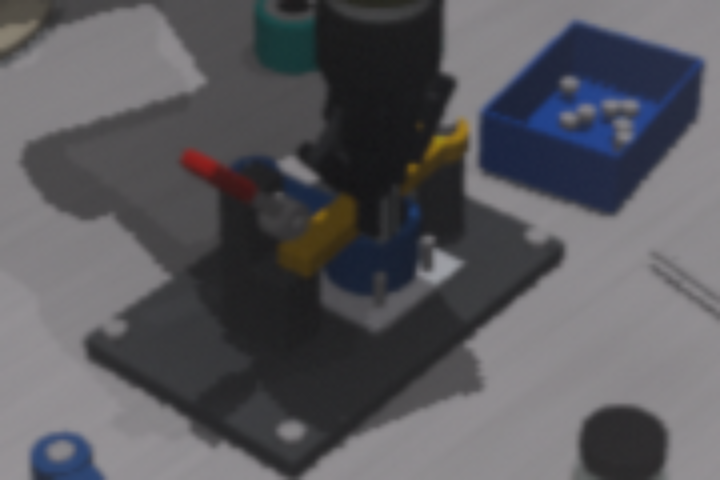

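The scene crop shows the strap almost home: its tip at (300,250) is about to go under the cam at (280,215), and the lever is still up. I'll push slowly to the stop.

```bash
python3 -m pendant '[[[-0.02,0.01,0,0,0],[-0.04,0.017,0,0,0],[-0.06,0.022,0,0,0],[-0.06,0.022,0,0,0],[-0.06,0.022,0,0,0]]]'; python3 -m pendant '[[[-0.01,0,0,0,0],[-0.02,0,0,0,0],[-0.02,0,0,0,0],[-0.02,0,0,0,0]]]'
```

```text
time_s: 6.55
eef_pos: [547.2, -42.6, 84.4]
ee_rot: [-0.0, 0.999, 0.035, 0.0]
force: [2.5, 1.0, -0.6]
grip_width: 0.001
grip_force: 1.2
time_s: 6.95
eef_pos: [544.5, -43.0, 84.9]
ee_rot: [0.0, 0.999, 0.035, 0.002]
force: [8.9, 1.8, -1.4]
grip_width: -0.003
grip_force: 4.4
```

```bash
python3 -m pendant '[[[-0.01,0,0,0,0],[-0.01,0,0,0,0],[-0.01,0,0,0,0],[-0.01,0,0,0,0]]]'; python3 -m pendant '[[[0.1,0,0,0,0],[0.25,0,0,0,0],[0.25,0,0,0,0],[0.25,0,-0.4,0,0],[0.25,0,-0.7,0,0],[0.25,0,-0.7,0,0],[0.25,0,-0.7,0,0],[0.25,0,-0.7,0,0]]]'
python3 - <<'E'
from rig import ctrl
from h import *
np.set_printoptions(precision=1,suppress=True)
for n in ("wrist","top"):
    c=ctrl.get_calibration(n);p,d=ctrl.capture(n);W=cloud(p,d,c);cv2.imwrite(f"pics/{n}3.png",p)
    ok=(d>0)&(W[...,0]>400)&(W[...,0]<700)&(abs(W[...,1]+40)<200)
    y=mask(p,(18,120,80),(35,255,255))&ok&(W[...,2]>88)&(W[...,2]<102);P=W[y]
    if len(P)>20: f=cv2.fitLine(P[:,:2].astype(np.float32),cv2.DIST_HUBER,0,.01,.01).ravel();print(n,len(P),P.min(0),P.max(0),f,np.degrees(np.arctan2(f[0],-f[1])))
    r=(mask(p,(0,150,60),(8,255,255))|mask(p,(172,150,60),(180,255,255)))&ok&(W[...,2]>60);P=W[r]
    if len(P)>20: print("red",len(P),P.min(0),P.max(0),P.mean(0))
E
```

```text
time_s: 7.35
eef_pos: [543.2, -43.2, 85.1]
ee_rot: [0.0, 0.999, 0.035, 0.003]
force: [12.1, 2.9, -0.8]
grip_width: 0.0
grip_force: 5.9
time_s: 8.15
eef_pos: [590.4, -39.7, 224.3]
ee_rot: [0.0, 0.999, 0.035, -0.0]
force: [-0.6, -0.0, -0.5]
grip_width: -0.001
grip_force: 0.0
wrist 2216 [498.4 -97.4  88. ] [543.   84.3  97.1] [  0.1  -1.  530.1  -9. ] 6.148923
red 1726 [ 520.2 -161.8  152.2] [ 545.8 -122.9  192.5] [ 534.9 -142.4  175.9]
top 51 [503.5  70.4  89.4] [536.9  86.4  99.4] [  1.   -0.2 521.5  79.7] 78.9993
red 86 [ 522.2 -159.6  179.5] [ 543.8 -143.1  194.5] [ 532.7 -151.9  188. ]
```

View pics/wrist3.png

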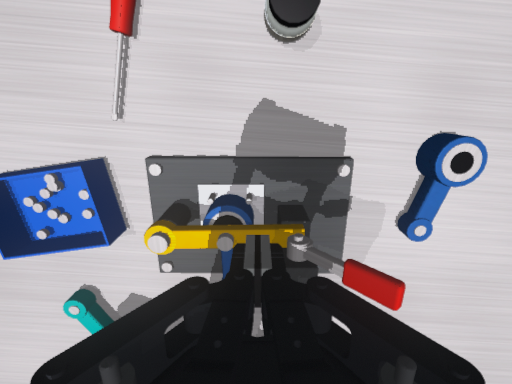

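The wrist view shows the strap from (160,238) to (300,235), lying parallel to the plate's edge at row 157, with its tip under the cam at (299,245). The lever at (373,284) is still up. The push force rose to 12 N, so the strap is against its stop. Next is the lever arc.

```bash
cat > lev.py <<'E'
from rig import ctrl
from h import *
s=ctrl.sense();q=s["ee_rot"];M=R.from_quat(q[[1,2,3,0]]).as_matrix();p=s["eef_pos"]
a4=np.radians(4);Wd=np.array([np.sin(a4),-np.cos(a4)])
print(np.round(p,1))
for a in (60,54,48,42,36,30,24,18,12,6,0,-3):
    t=np.radians(a);w=95*np.cos(t)-6*np.sin(t)-14.5;z=110+95*np.sin(t)+6*np.cos(t)
    xy=np.array([529.5,-90])+w*Wd;T=np.array([*xy,z]);print(a,np.round(T),np.round(M.T@(T-p)/200,3))
E
python3 lev.py
```

```text
[590.  -39.5 222.7]
60 [ 531. -118.  195.] [-0.319  0.369  0.138]
54 [ 532. -126.  190.] [-0.319  0.413  0.162]
48 [ 533. -134.  185.] [-0.319  0.453  0.191]
42 [ 533. -142.  178.] [-0.319  0.491  0.224]
36 [ 534. -149.  171.] [-0.319  0.525  0.26 ]
30 [ 534. -155.  163.] [-0.319  0.554  0.3  ]
24 [ 534. -160.  154.] [-0.319  0.58   0.343]
18 [ 535. -164.  145.] [-0.319  0.601  0.388]
12 [ 535. -167.  136.] [-0.319  0.617  0.436]
6 [ 535. -169.  126.] [-0.319  0.627  0.484]
0 [ 535. -170.  116.] [-0.318  0.633  0.534]
-3 [ 535. -170.  111.] [-0.318  0.634  0.559]
```

```bash
python3 -m pendant '[[[-0.32,0.37,-0.02,0,0],[-0.32,0.37,-0.02,0,0],[-0.32,0.37,0,0,0],[-0.32,0.37,0.1,0,0],[-0.32,0.41,0.162,0,0],[-0.32,0.453,0.19,0,0],[-0.32,0.47,0.207,0,0],[-0.32,0.491,0.224,0,0],[-0.32,0.491,0.224,0,0],[-0.32,0.491,0.224,0,0]]]';python3 lev.py
```

```text
time_s: 9.25
eef_pos: [534.3, -142.1, 179.8]
ee_rot: [0.0, 0.999, 0.035, 0.0]
force: [-0.0, 0.3, 1.1]
grip_width: -0.002
grip_force: 0.0
[ 534.3 -142.1  179.8]
60 [ 531. -118.  195.] [-0.006 -0.123 -0.077]
54 [ 532. -126.  190.] [-0.006 -0.079 -0.053]
48 [ 533. -134.  185.] [-0.006 -0.039 -0.024]
42 [ 533. -142.  178.] [-0.006 -0.001  0.009]
36 [ 534. -149.  171.] [-0.006  0.032  0.046]
30 [ 534. -155.  163.] [-0.006  0.062  0.086]
24 [ 534. -160.  154.] [-0.006  0.087  0.128]
18 [ 535. -164.  145.] [-0.006  0.108  0.174]
12 [ 535. -167.  136.] [-0.006  0.124  0.221]
6 [ 535. -169.  126.] [-0.006  0.135  0.27 ]
0 [ 535. -170.  116.] [-0.006  0.141  0.319]
-3 [ 535. -170.  111.] [-0.006  0.141  0.344]
```

```bash
python3 -m pendant '[[[0,0.032,0.04,0,0],[0,0.062,0.08,0,0],[0,0.087,0.12,0,0],[0,0.108,0.168,0,0],[0,0.124,0.215,0,0],[0,0.135,0.264,0,0],[0,0.135,0.264,0,0],[0,0.135,0.264,0,0]]]';python3 lev.py | sed -n '1p;12,13p'
```

```text
time_s: 10.05
eef_pos: [535.6, -168.6, 126.1]
ee_rot: [-0.001, 0.999, 0.035, -0.001]
force: [0.0, 0.4, 1.0]
grip_width: -0.004
grip_force: 0.0
[ 535.6 -168.6  126.1]
0 [ 535. -170.  116.] [-0.003  0.008  0.051]
-3 [ 535. -170.  111.] [-0.003  0.009  0.076]
```

```bash
python3 -m pendant '[[[0,0.008,0.02,0,0],[0,0.008,0.04,0,0],[0,0.008,0.05,0,0],[0,0.008,0.05,0,0]]]';python3 -m pendant '[[[0,0,0.01,0,0],[0,0,0.02,0,0],[0,0,0.02,0,0]]]'
```

```text
time_s: 10.45
eef_pos: [536.1, -170.6, 116.5]
ee_rot: [-0.0, 0.999, 0.035, -0.0]
force: [0.4, -0.0, 0.8]
grip_width: -0.002
grip_force: 0.1
time_s: 10.75
eef_pos: [536.3, -170.6, 115.6]
ee_rot: [0.001, 0.999, 0.036, 0.001]
force: [-9.2, 3.6, 25.2]
grip_width: -0.0
grip_force: 12.7
```

The force rose to 25 N at z ≈ 116, so the lever is down on its stop. I'll retreat straight up and check.

```bash
python3 -m pendant '[[[0,0,0,0,0],[0,0,-0.2,0,0],[0,0,-0.6,0,0],[0,0,-0.8,0,0],[0,0.4,-0.8,0,0],[0,0.8,-0.8,0,0],[0,0.8,-0.8,0,0],[0,0.8,-0.8,0,0],[0,0.8,-0.8,0,0],[0,0.8,-0.8,0,0]]]'
python3 - <<'E'
from rig import ctrl
from h import *
np.set_printoptions(precision=1,suppress=True)
out=[]
for n in ("top","scene"):
    c=ctrl.get_calibration(n);p,d=ctrl.capture(n);W=cloud(p,d,c)
    ok=(d>0)&(W[...,0]>400)&(W[...,0]<700)&(abs(W[...,1]+40)<200)
    y=mask(p,(18,120,80),(35,255,255))&ok&(W[...,2]>86)&(W[...,2]<99);P=W[y]
    f=cv2.fitLine(P[:,:2].astype(np.float32),cv2.DIST_HUBER,0,.01,.01).ravel();print(n,len(P),f,np.median(P[:,2]))
    r=(mask(p,(0,150,60),(8,255,255))|mask(p,(172,150,60),(180,255,255)))&ok&(W[...,2]>60);P=W[r]
    if len(P)>10:
        g=np.polyfit(P[:,1],P[:,2],1);print("red",len(P),P.min(0),P.max(0),g)
    out.append(cv2.resize(p[100:270,130:390],(780,510)) if n=="top" else cv2.resize(p[140:320,130:390],(780,540)))
cv2.imwrite("pics/f_top.png",out[0]);cv2.imwrite("pics/f_scene.png",out[1])
E
```

```text
time_s: 11.75
eef_pos: [547.5, -329.0, 272.3]
ee_rot: [-0.001, 0.999, 0.036, -0.0]
force: [1.4, -0.0, -1.2]
grip_width: 0.001
grip_force: 0.0
top 660 [  0.1  -1.  524.9  -4.1] 91.48295644719974
red 226 [ 521.9 -192.2  109.6] [ 546.1 -144.6  120. ] [ -0.  111.5]
scene 325 [  0.1  -1.  531.8 -13. ] 92.6733828265111
red 166 [ 522.8 -196.9  107.1] [ 550.8 -144.5  119.3] [ -0.  114.4]
```

View pics/f_top.png

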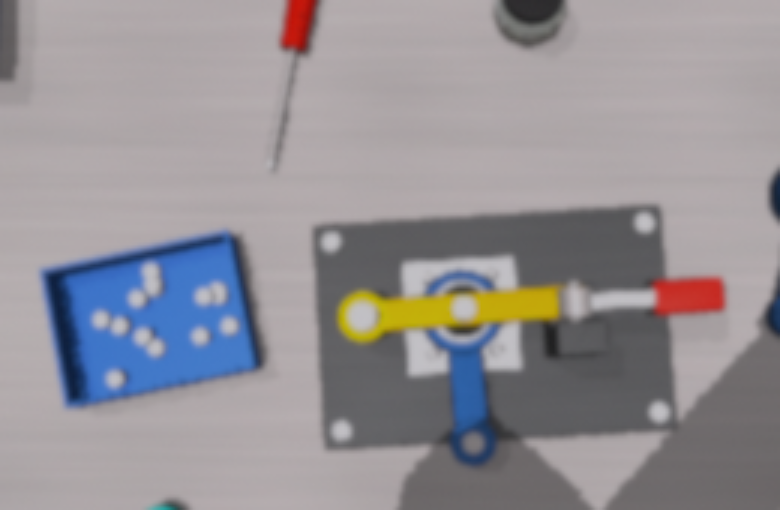

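View pics/f_scene.png

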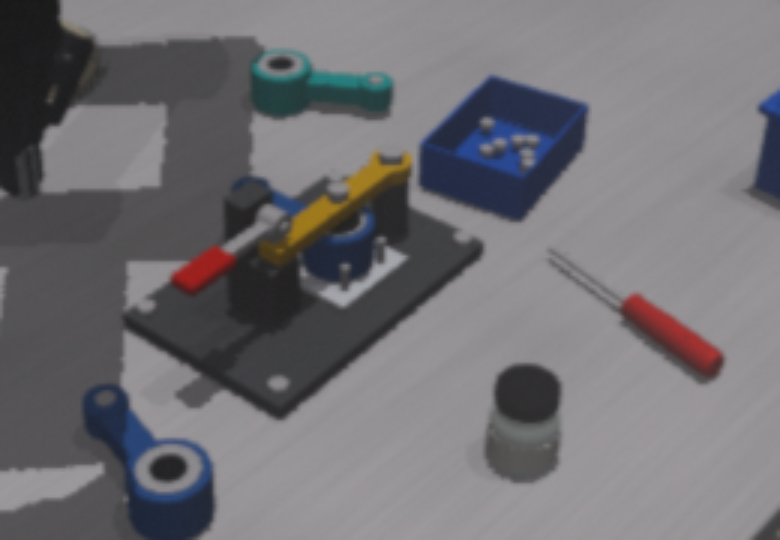

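The top crop shows the strap from (362,315) to (560,300), in line with the level lever, whose red grip is at (690,297), and lying over the seated adjuster. In the scene crop the lever is level at (205,270), the bystanders are undisturbed and the arm is clear. I'm handing the job in.

```bash
python3 -c "
from rig import ctrl
print(ctrl.finish_job())"
```

```text
the job is handed in; nothing more can be done
None
```

I swung the strap home to its stop, pushed the cam lever fully down to clamp the adjuster, and handed the job in with the arm clear; no verdict came back, and the pad force itself was not measured.

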